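# Close and latch the pewter casting mould

### The arm

A 6-joint arm with a two-finger parallel gripper is mounted at the origin on the work surface. World frame = base frame: x ahead of the robot, y to its left, z up, the work surface at z = 0. Lengths are in m, angles in degrees, forces in N, time in s.
With the tool pointing down it reaches from about 0.3 to 0.75 m from the base axis. Payload 8.5 kg.
Tool frame: the origin (TCP) lies midway between the tips of the shut fingers; the grasp point (between the pads) lies 19 mm behind it; z points along the fingers, y is the line along which they close (so a half turn about z gives the same grasp; the last joint's range is limited). The gripper opens to 85 mm and grips with 20 to 120 N. Pads are 22 mm wide; open, the fingers measure 114 mm over their backs; the gripper's body (76 mm by 85 mm) begins 54 mm behind the grasp point. The pads swing forward as they close: fully open they stand 13 mm farther back than shut.
Start: joints at [-87.966, 21.807, 74.336, -0, 83.858, -12.336], TCP at [0.136, -0.533, 0.231] pointing down, gripper open.
Joint ranges: [-178.18, 178.18], [-50.72, 133.34], [12.68, 142.11], [-81.47, 261.47], [9.98, 163.14], [-165.26, 165.26]. Speed limits (degrees/s): [136.94, 136.94, 180, 180, 180, 180].

### API

Orientations are given as [roll, pitch, yaw] about the fixed x, y, z axes, in that order (R = Rz(yaw) Ry(pitch) Rx(roll)).
In Python, from plant import arm gives the robot as it stands.
- The arm moves only by the tool move_arm, never from a script. Its arguments are lists of equal length, an entry for each row: "hand": the opening, from -1 (shut) to 1 (fully open); "linear": the shift along the tool's x, y, z in mm, a list of three; "twist": the turn about the tool's z in degrees. In form: {"hand": [hand, ...], "linear": [[x, y, z], ...], "twist": [twist, ...]}. A call has 1 to 20 rows; each row shifts and turns the commanded pose from where the row before left it, along the tool's axes as they then stand; what a row does not reach is not made up. A row lasts 1/8 s, in which the tool goes at most 62.5 mm and 10.7 degrees, less where a joint would pass 70% of its speed; a pose out of reach is approached as far as the arm can. A call with a gripper value outside its range is refused whole. The fingers move at their own pace and stop on an object; "grip_force" is the grip in N (left out, the last holds). Time passes only in rows, so rows that do not move let the fingers close. It gives the time, the measured TCP pose, the force, the opening and the grip force at its end, in the units of the state.
- arm.state(): the state, without advancing time (a new reading comes with each control period).
- arm.camera(name): name is "side" or "top"; returns the picture (480x640x3 uint8, red, green, blue); there is no depth.
- arm.calibration(name): a dict with "camera_matrix" (3x3 intrinsics, pixels), "dist_coeffs" ([k1, k2, p1, p2, k3] as OpenCV has them; the pictures are not rectified), "world_to_cam" (4x4, takes a point from world to camera coordinates). Camera axes: x right, y down, z forward; pixel columns grow to the right and rows downward; lengths in m; the calibration is good to about 2 mm. A picture is of the moment at which its call begins. calibration takes no time and is no camera call.
- arm.close_job(): hands the job in; it is judged then, once.
The state is a dict: "clock": time; "q": joint angles; "qvel": joint speeds; "joint_efforts": joint torques, N m; "eef_pos": TCP position; "orientation": TCP orientation; "ft_force": force on the tool from outside, world axes, zero at the start; "wrist_torque": the same for the moment, N m; "grip_width": opening from 0.0 (shut) to 1.0 (fully open); "grasp_force": force on a finger pad.
Only numpy, scipy, OpenCV 4.12 (cv2) and the standard library are available. Lean on these libraries where they do the work, as an engineer would, in place of code of your own. Each camera call takes 0.05 s, during which the arm holds its last target. There are 200 camera calls.

### The job

Get the hand casting mould ready for pouring: with the fingertips, gently push its sliding half all the way home against the fixed half, then push the latch bar's red post round until the bar lies straight across both halves against its stop. Only push, do not grip or squeeze anything, and leave the other things on the bench where they are.

Things in the scene. Friction and masses are not known exactly. Their poses are not given: they have to be found in the camera images.
- mould: Casting mould fixed to the bench: dark base plate 260 x 170 x 20 mm (x, y, z) with two iron-grey halves 110 mm wide (y), tops 90 mm above the bench. Origin: centre of the plate's underside, on the bench; z up, x from sliding to fixed half (away from the robot, yaw within 0.5 rad), y to the left. Fixed half: x +50 to +110 mm. Low side rails at y = +-66 mm, their bolts' tops 38 mm high.
- carriage (a joint): Opening of the sliding half (70 mm long in x; at x -20 to +50 mm of the mould when closed) in m: 0 = closed, halves touching at the end stop; grows up to 0.085 as it moves along the mould's -x. Starts 0.045 to 0.08 open. It is guided, cannot turn or lift, resists with about 2 N plus 8 N per m/s and stays where it is left.
- push_pad (a point): Centre of the outer face of the brass push pad (60 mm wide, 44 high, 6 thick) on the near (-x) face of the sliding half; 56 mm above the bench, at y = 0 of the mould, facing -x. Moves with the sliding half; at joint value 0 it is at x = -26 mm of the mould. Pushed along the mould's +x it closes the mould.
- latch (a joint): Angle of the steel latch bar in rad: 0 = closed, the bar points along the mould's -x from its pivot, over both halves, at its stop; grows up to 1.6 as it swings level towards the mould's +y (post at x = 80 - 85 cos, y = 85 sin mm of the mould). Starts 1.0 to 1.4 open. Friction: about 1 N at the post; it stays where it is left.
- latch_post (a point): Centre of the top of the red upright post (14 mm diameter, from 102 to 140 mm above the bench) near the free end of the latch bar, 85 mm from the pivot. The bar is 18 mm wide, top at 102 mm, and ends 10 mm beyond the post. Pushing the post on its +y side closes the latch.
- latch_pivot (a point): Axis of the latch: top of the brass pivot bolt (28 mm diameter) on the fixed half, at x = +80 mm, y = 0 of the mould, 108 mm above the bench. The bar's stop is a small steel lug on the sliding half, at x 0 to +30 mm (mould closed), y -22 to -10 mm, its top 106 mm above the bench.
- cup: Bystander: pewter mug, 72 mm diameter, 80 mm tall, handle on its +y side; origin at the centre of its underside. Stands left of the mould.
- plug: Bystander: brass core plug, 40 mm diameter, 50 mm tall; origin at the centre of its underside. Stands left of the mould.
- ladle: Bystander: spoon-shaped ladle 220 mm long with dark wooden handle, lying to the right of the mould along its x; origin on the bench below its middle.
- flask: Bystander: pewter flask with flared mouth, 104 mm diameter, 165 mm tall; origin at the centre of its underside. Stands far to one side.
- fluxjar: Bystander: amber jar, 64 mm diameter, 85 mm tall; origin at the centre of its underside. Stands far to one side.
- candlestick: Bystander: pewter candlestick, 84 mm diameter foot, 115 mm tall; origin at the centre of its underside. Stands far to one side.

How it is judged (in metres and radians):
On the way, in this order (a step that is already met when the one before it is completed fails the run):
1. the sliding half is pushed home while the latch is still open (value of joint carriage below 0.003 m and value of joint latch above 0.6 rad), for 0.2 s.
2. the latch bar is swung straight across both halves (value of joint latch below 0.07 rad and value of joint carriage below 0.003 m), for 0.2 s.
At the end, for the whole second after the job is handed in: The sliding half is home (gap under 3 mm), the latch bar lies within 0.07 rad (6 mm at the post) of its closed stop, both are at rest (all of step 2 and velocity of joint latch between -0.02 and 0.02 rad/s and velocity of joint carriage between -0.005 and 0.005 m/s); the robot touches nothing.
It fails at once if the sliding half is squeezed or forced (over 36 N from the fingers) (contact force between the fingers and carriage above 36 N).
It fails at once if the latch is squeezed or forced (over 35 N from the fingers) (contact force between the fingers and latch above 35 N).
It fails at once if another thing on the bench is shifted or lifted by more than 15 mm (distance of any of cup, plug, ladle, flask, fluxjar, candlestick from where it was at the start of the episode above 0.015 m).
It also fails if it takes over 48 s, if anything falls off the work surface, if the arm or the gripper's body presses on something with over 40 N, if the wrist force passes 120 N, or if a joint passes its speed limit or range.

## Working session

There is one attempt and no reset: what is moved stays moved. The work goes in short steps, Python scripts to look and compute and a tool call to move; the robot and the scene stay as the last step left them, time stands still between calls to the robot, and variables do not carry over. Pictures are saved under pics/ and viewed, at most 10 in all, crops included, and the job is handed in when it is done.

Besides the shell and the picture viewer there is one more tool, called as name(argument=value, ...), one argument or row to a line, values as JSON. move_arm: Moves the arm, as the interface text tells. Its arguments: {"type":"object","properties":{"hand":{"type":"array","items":{"type":"number"}},"linear":{"type":"array","items":{"type":"array","items":{"type":"number"}}},"twist":{"type":"array","items":{"type":"number"}},"grip_force":{"type":"number"}},"required":["hand","linear","twist"]}

```bash
mkdir -p pics
python3 - <<'E'
from plant import arm
import cv2
for n in("top","side"):
    cv2.imwrite(f"pics/{n}0.png",arm.camera(n)[:,:,::-1]); c=arm.calibration(n)
    print(n,c["camera_matrix"],c["dist_coeffs"],c["world_to_cam"])
print(arm.state())
E
```

```text
top [[489.41343281   0.         317.20261981]
 [  0.         489.41343281 234.4715978 ]
 [  0.           0.           1.        ]] [-0.0503261  0.         0.         0.         0.       ] [[ 0.0175891  -0.99956973  0.02347306 -0.02229386]
 [-0.98108346 -0.02178093 -0.19235603  0.53018415]
 [ 0.19278453 -0.01964566 -0.98104443  1.1515349 ]
 [ 0.          0.          0.          1.        ]]
side [[525.4969668    0.         321.78614352]
 [  0.         525.4969668  239.06106198]
 [  0.           0.           1.        ]] [-0.04217392  0.          0.          0.          0.        ] [[-0.977482   -0.21007343  0.01995208  0.5108622 ]
 [-0.1648074   0.70095206 -0.69390542  0.15817922]
 [ 0.13178564 -0.68156831 -0.71978968  1.32029067]
 [ 0.          0.          0.          1.        ]]
{'clock': 0.1, 'q': array([-8.79668733e+01,  2.18384754e+01,  7.43802008e+01,  9.86771664e-05,
        8.38569181e+01, -1.23363706e+01]), 'qvel': array([ 0.0548764 ,  0.00773215, -0.1333347 , -0.03119074, -0.02953095,
       -0.02086691]), 'joint_efforts': array([ 3.87894965e-03, -4.49222732e+01, -2.31656027e+01, -1.81205737e-04,
        3.67174987e-03,  4.17667223e-06]), 'eef_pos': array([ 0.13647904, -0.53252857,  0.23076214]), 'orientation': array([-1.79926172e+02, -1.62465788e-02,  1.43694763e+01]), 'ft_force': array([-0.43152593, -0.05297005, -0.33621812]), 'wrist_torque': array([-0.01333428, -0.01571868, -0.04872902]), 'grasp_force': 0.0, 'grip_width': 0.996861711319784}
```

View pics/top0.png

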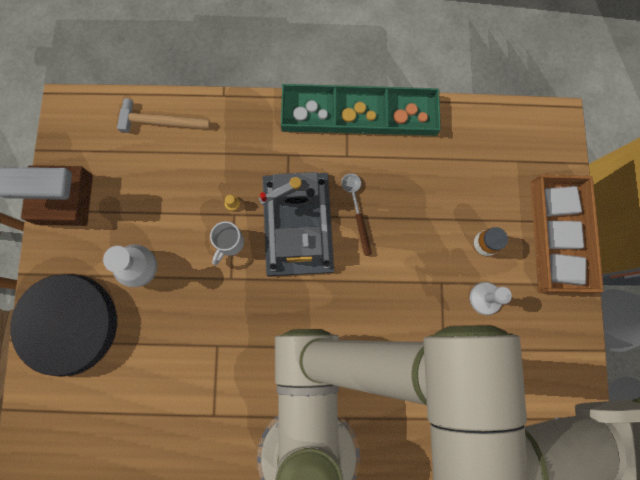

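View pics/side0.png

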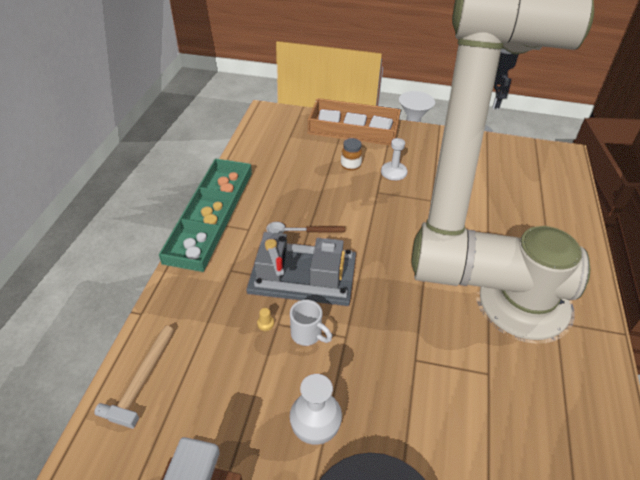

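Top view: mould base spans about (263..333, 173..275), pad near (299,259), post (263,197), pivot (295,183). Side view: post (280,264), pivot (271,245), pad (342,265). Mug (226,240) and plug (231,202) stand left of the mould.

```bash
cat > h.py <<'E'
import numpy as np, cv2
from plant import arm
def ray(n,uv):
    c=arm.calibration(n); T=c["world_to_cam"]
    p=cv2.undistortPoints(np.array([[uv]],float),c["camera_matrix"],np.array(c["dist_coeffs"])).ravel()
    R=T[:3,:3]; return -R.T@T[:3,3], R.T@np.array([p[0],p[1],1])
def plane(n,uv,z):
    o,d=ray(n,uv); return o+d*(z-o[2])/d[2]
def tri(uv1,uv2):
    o,d=ray("top",uv1); p,e=ray("side",uv2)
    s=np.linalg.lstsq(np.c_[d,-e],p-o,rcond=None)[0]; a=o+d*s[0]; b=p+e*s[1]
    return (a+b)/2, np.linalg.norm(a-b)
def blobs(img,lo,hi,box,amin=6):
    h=cv2.cvtColor(img,cv2.COLOR_RGB2HSV); m=cv2.inRange(h,lo,hi)
    k=np.zeros_like(m); x0,y0,x1,y1=box; k[y0:y1,x0:x1]=m[y0:y1,x0:x1]
    n,l,s,c=cv2.connectedComponentsWithStats(k); return [(s[i].tolist(),c[i].round(1).tolist()) for i in range(1,n) if s[i][4]>=amin]
E
python3 - <<'E'
from h import *
for n,b in(("top",(215,165,345,285)),("side",(235,220,365,345))):
    im=cv2.cvtColor(cv2.imread(f"pics/{n}0.png"),cv2.COLOR_BGR2RGB)
    print(n,"red",blobs(im,(0,150,90),(8,255,255),b),"brass",blobs(im,(16,120,90),(32,255,255),b))
    c=im[b[1]:b[3],b[0]:b[2]]
    cv2.imwrite(f"pics/{n}c.png",cv2.resize(c,None,fx=4.6,fy=4.6,interpolation=cv2.INTER_CUBIC)[:,:,::-1])
E
```

```text
top red [([260, 192, 5, 8, 31], [262.1, 195.1])] brass [([215, 165, 49, 67, 1112], [233.2, 198.7]), ([236, 165, 37, 18, 207], [252.6, 171.3]), ([275, 165, 3, 3, 6], [275.7, 165.8]), ([278, 165, 8, 6, 21], [281.7, 167.0]), ([290, 165, 3, 4, 7], [291.3, 166.6]), ([295, 165, 12, 7, 37], [300.5, 167.3]), ([315, 165, 30, 20, 205], [332.6, 170.2]), ([265, 171, 2, 4, 6], [265.5, 172.8]), ([268, 171, 4, 4, 8], [269.8, 172.8]), ([278, 171, 6, 3, 8], [280.1, 171.9]), ([290, 177, 11, 12, 101], [295.1, 182.3]), ([246, 184, 5, 3, 8], [247.9, 184.6]), ([215, 202, 6, 6, 17], [217.8, 204.9]), ([260, 205, 3, 4, 6], [261.3, 206.7]), ([215, 210, 4, 4, 7], [216.4, 211.7]), ([341, 210, 4, 3, 8], [342.6, 211.2]), ([255, 212, 5, 3, 9], [257.0, 212.9]), ([339, 212, 3, 5, 6], [340.2, 214.0]), ([338, 220, 7, 11, 29], [340.9, 225.9]), ([332, 226, 4, 6, 7], [332.9, 228.7]), ([260, 228, 4, 4, 8], [261.5, 229.9]), ([333, 231, 12, 7, 28], [339.0, 233.7]), ([333, 238, 8, 4, 12], [337.0, 238.9]), ([341, 241, 2, 5, 6], [341.7, 242.7]), ([244, 242, 7, 12, 29], [247.4, 247.2]), ([335, 247, 6, 9, 17], [337.2, 250.8]), (
[... 295 characters left out ...]
, 268, 6, 4, 8], [261.1, 270.0]), ([329, 269, 16, 16, 92], [337.7, 276.1]), ([261, 273, 5, 5, 9], [263.0, 274.3]), ([282, 275, 13, 10, 36], [287.8, 280.6]), ([292, 274, 39, 11, 172], [310.2, 278.9]), ([264, 276, 6, 6, 10], [266.5, 278.8]), ([273, 276, 6, 8, 15], [274.7, 279.8]), ([280, 276, 7, 4, 12], [283.2, 277.5]), ([239, 281, 5, 4, 12], [241.2, 282.0]), ([257, 281, 3, 4, 6], [258.3, 283.0]), ([319, 280, 4, 5, 11], [320.4, 282.4]), ([264, 282, 6, 3, 10], [265.9, 283.4]), ([325, 283, 6, 2, 8], [327.5, 283.6])]
side red [([277, 257, 5, 14, 60], [279.0, 263.5])] brass [([265, 240, 12, 9, 75], [270.2, 243.5]), ([339, 252, 5, 28, 70], [341.3, 265.2]), ([257, 307, 18, 26, 334], [265.0, 319.7])]
```

View pics/topc.png

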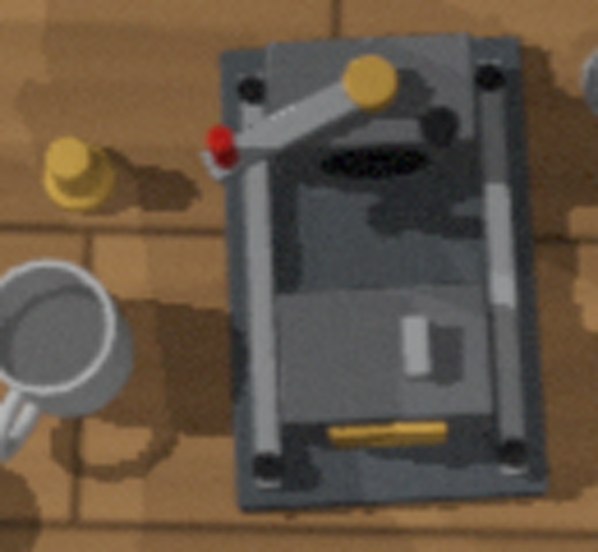

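View pics/sidec.png

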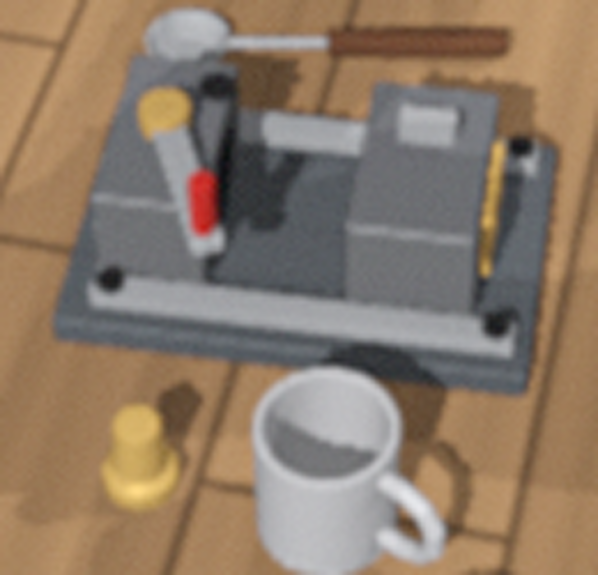

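Top crop: bolts at (251,90), (489,77), (267,465), (514,452); pivot (369,82); post top (219,137); pad strip (330..446, ~432). The side crop is consistent, with the pad edge around (497..487, 145..275).

Run:
```python
from h import *
np.set_printoptions(precision=4,suppress=True)
B={k:plane("top",(215+u/4.6,165+v/4.6),.038) for k,(u,v) in dict(FL=(251,90),FR=(489,77),NL=(267,465),NR=(514,452)).items()}
print(B); ctr=sum(B.values())/4
S={k:plane("side",(235+u/4.6,220+v/4.6),.038) for k,(u,v) in dict(FL=(111,278),NL=(497,324),NR=(521,146)).items()}
print(S)
for P in(B,S):
    f=P["FL"]-P["NL"]; print("yaw x-dir",np.degrees(np.arctan2(f[1],f[0])))
    if "FR" in P: f=B["FR"]-B["NR"]; print(np.degrees(np.arctan2(f[1],f[0])))
    l=P["NL"]-P["NR"]; print("yaw y-dir",np.degrees(np.arctan2(-l[0],l[1])))
pt=plane("top",(295.1,182.3),.108); ps=plane("side",(270.5,242.5),.108); print("pivot",pt,ps,tri((295.1,182.3),(270.5,242.5)))
rt=plane("top",(262.4,193.8),.140); rs=plane("side",(279,258.2),.140); print("post",rt,rs)
print("pad",plane("top",(299.3,258.7),.078), tri((299.3,258.7),(342,255)))
print("cam",ray("top",(300,200))[0],ray("side",(300,200))[0], "centre bolts",ctr)
e=[plane("top",(215+u/4.6,165+v/4.6),.078) for u,v in((331,443),(446,433))]; print("edge",e)
print("pad back edge",[plane("top",(215+u/4.6,165+v/4.6),.078) for u,v in((330,426),(444,420))])
print("half near top edge",[plane("top",(215+u/4.6,165+v/4.6),.09) for u,v in((280,420),(488,412))])
print("cup rim",plane("top",(215+50/4.6,165+325/4.6),.08),"plug",plane("top",(215+73/4.6,165+160/4.6),.05))
```

```text
{'FL': array([0.6594, 0.111 , 0.038 ]), 'FR': array([ 0.6701, -0.0201,  0.038 ]), 'NL': array([0.4518, 0.0949, 0.038 ]), 'NR': array([ 0.4616, -0.0368,  0.038 ])}
{'FL': array([0.6581, 0.1131, 0.038 ]), 'NL': array([0.4493, 0.097 , 0.038 ]), 'NR': array([ 0.4595, -0.0326,  0.038 ])}
yaw x-dir 4.4350774011750405
4.581448123411237
yaw y-dir 4.235697899756479
yaw x-dir 4.404493684588585
yaw y-dir 4.49718347893482
pivot [0.6454 0.0444 0.108 ] [0.6447 0.0449 0.108 ] (array([0.6452, 0.0445, 0.1075]), np.float64(0.0006192717834273666))
post [0.606  0.1182 0.14  ] [0.6017 0.1177 0.14  ]
pad [0.4657 0.0303 0.078 ] (array([0.4655, 0.0301, 0.0905]), np.float64(0.003145017317256993))
cam [0.2985 0.0119 1.2322] [0.3514 0.8963 1.0499] centre bolts [0.5607 0.0373 0.038 ]
edge [array([0.4588, 0.0595, 0.078 ]), array([0.4653, 0.0002, 0.078 ])]
pad back edge [array([0.4677, 0.0603, 0.078 ]), array([0.4721, 0.0014, 0.078 ])]
half near top edge [array([0.4685, 0.0854, 0.09  ]), array([ 0.4749, -0.021 ,  0.09  ])]
cup rim [0.5172 0.2073 0.08  ] plug [0.6141 0.2048 0.05  ]
```

move_arm(
  hand=[-1,-1,-1,-1,-1,-1,-1,-1,-1,-1,-1,-1,-1,-1,-1],
  linear=[
    [0,0,0],
    [14,-22,0],
    [28,-45,0],
    [28,-45,0],
    [28,-45,0],
    [28,-45,0],
    [28,-45,0],
    [28,-45,0],
    [28,-45,0],
    [28,-45,0],
    [28,-45,0],
    [28,-45,0],
    [28,-45,0],
    [28,-45,0],
    [0,0,0],
  ],
  twist=[9.9,0,0,0,0,0,0,0,0,0,0,0,0,0,0],
)

```text
clock: 1.98
eef_pos: [0.4421, 0.0573, 0.2308]
orientation: [-180.0, 0.0, 4.8]
ft_force: [-0.6, 0.1, 0.5]
grip_width: 0.003
grasp_force: 0.0
```

move_arm(
  hand=[-1,-1,-1,-1,-1,-1,-1],
  linear=[
    [-22,29,0],
    [0,0,35],
    [0,0,50],
    [0,0,50],
    [0,0,30],
    [0,0,15],
    [0,0,0],
  ],
  twist=[0.3,0,0,0,0,0,0],
)

```text
clock: 2.85
eef_pos: [0.4212, 0.0235, 0.0507]
orientation: [-180.0, 0.1, 4.1]
ft_force: [-0.5, 0.5, 0.6]
grip_width: -0.003
grasp_force: 0.0
```

Run:
```python
from h import *
s=arm.state(); print(s["eef_pos"],s["orientation"],s["ft_force"])
for n,b in(("top",(235,165,345,300)),("side",(235,200,395,320))):
    im=arm.camera(n)[b[1]:b[3],b[0]:b[2]]
    cv2.imwrite(f"pics/{n}1.png",cv2.resize(im,None,fx=4.4,fy=4.4,interpolation=cv2.INTER_CUBIC)[:,:,::-1])
```

```text
[0.42116192 0.02352821 0.05069694] [-1.79965413e+02  1.44542328e-01  4.11073205e+00] [-0.53136616  0.4907324   0.56148064]
```

View pics/side1.png

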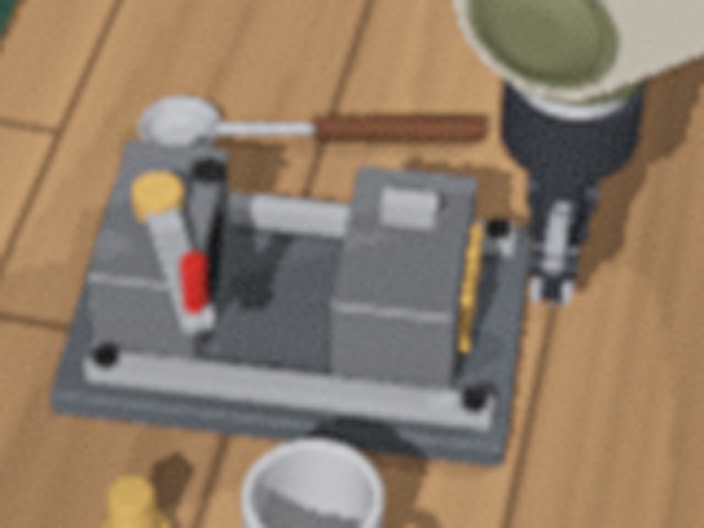

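Shut fingertips at crop (550,290) stand clear in front of the pad (470,285). Pushing: about 108 mm in total to home.

move_arm(
  hand=[-1,-1,-1,-1,-1,-1,-1,-1,-1,-1,-1,-1,-1,-1,-1,-1,-1],
  linear=[
    [10,-3,0],
    [6,0,0],
    [5,0,0],
    [5,0,0],
    [5,0,0],
    [5,0,0],
    [5,0,0],
    [5,0,0],
    [5,0,0],
    [5,0,0],
    [5,0,0],
    [5,0,0],
    [5,0,0],
    [5,0,0],
    [5,0,0],
    [5,0,0],
    [4,0,0],
  ],
  twist=[-0.4,0,0,0,0,0,0,0,0,0,0,0,0,0,0,0,0],
)

```text
clock: 5.08
eef_pos: [0.5118, 0.0343, 0.0513]
orientation: [180.0, -0.0, 4.6]
ft_force: [-1.4, -1.1, -0.8]
grip_width: -0.001
grasp_force: 1.1
```

move_arm(
  hand=[-1,-1,-1,-1,-1,-1],
  linear=[
    [2,0,0],
    [2,0,0],
    [2,0,0],
    [2,0,0],
    [2,0,0],
    [0,0,0],
  ],
  twist=[0,0,0,0,0,0],
)

```text
clock: 5.82
eef_pos: [0.5218, 0.0352, 0.0514]
orientation: [-180.0, -0.0, 4.6]
ft_force: [0.5, 0.3, -0.9]
grip_width: 0.002
grasp_force: 0.2
```

move_arm(
  hand=[-1,-1,-1,-1],
  linear=[
    [1,0,0],
    [1,0,0],
    [1,0,0],
    [1,0,0],
  ],
  twist=[0,0,0,0],
)

```text
clock: 6.32
eef_pos: [0.5255, 0.0354, 0.0514]
orientation: [-180.0, -0.0, 4.6]
ft_force: [-2.1, -0.2, 1.9]
grip_width: -0.0
grasp_force: 1.0
```

Run:
```python
from h import *
b=(235,200,395,320)
im=arm.camera("side")[b[1]:b[3],b[0]:b[2]]
cv2.imwrite("pics/side2.png",cv2.resize(im,None,fx=4.4,fy=4.4,interpolation=cv2.INTER_CUBIC)[:,:,::-1])
```

```text
(no output)
```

View pics/side2.png

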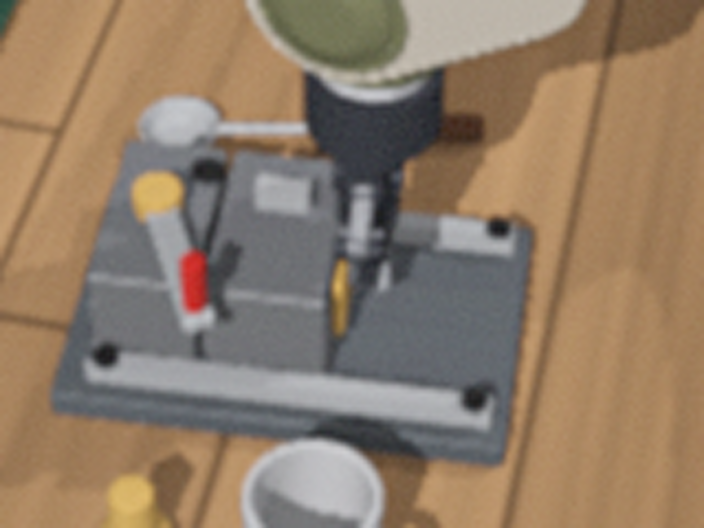

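The sliding half is pushed to a narrow dark gap near (215,240); the latch is unmoved (post (195,280)). A few mm are left.

move_arm(
  hand=[-1,-1,-1],
  linear=[
    [1,0,0],
    [1,0,0],
    [0.5,0,0],
  ],
  twist=[0,0,0],
)

```text
clock: 6.75
eef_pos: [0.528, 0.0356, 0.0513]
orientation: [-180.0, -0.0, 4.6]
ft_force: [-1.5, 1.2, 1.1]
grip_width: 0.0
grasp_force: 1.0
```

move_arm(
  hand=[-1,-1],
  linear=[
    [1,0,0],
    [0.5,0,0],
  ],
  twist=[0,0],
)

```text
clock: 7.0
eef_pos: [0.5295, 0.0357, 0.0513]
orientation: [-180.0, -0.0, 4.6]
ft_force: [-1.8, 0.5, 1.1]
grip_width: 0.001
grasp_force: 1.0
```

move_arm(
  hand=[-1,-1],
  linear=[
    [0.7,0,0],
    [0.5,0,0],
  ],
  twist=[0,0],
)

```text
clock: 7.25
eef_pos: [0.5297, 0.0357, 0.0513]
orientation: [-180.0, 0.1, 4.6]
ft_force: [-8.1, -1.5, 6.2]
grip_width: 0.0
grasp_force: 4.0
```

move_arm(
  hand=[-1,-1],
  linear=[
    [0.7,0,0],
    [0.5,0,0],
  ],
  twist=[0,0],
)

```text
clock: 7.5
eef_pos: [0.5297, 0.0357, 0.0513]
orientation: [-180.0, 0.3, 4.6]
ft_force: [-13.3, -3.2, 10.0]
grip_width: 0.001
grasp_force: 6.9
```

The sliding half is at its end stop: stalled at about 13 N, with TCP x matching the closed pad. Holding briefly, then backing off, rising and going over to the post's +y side.

move_arm(
  hand=[-1,-1,-1,-1,-1,-1,-1,-1,-1,-1,-1,-1,-1],
  linear=[
    [0,0,0],
    [0,0,0],
    [-5,0,0],
    [-15,0,0],
    [0,0,-40],
    [0,0,-50],
    [0,0,-50],
    [0,0,-10],
    [33,-23,0],
    [48,-34,0],
    [48,-34,0],
    [0,0,0],
    [0,0,0],
  ],
  twist=[0,0,0,0,0,0,0,0,-8.4,-8.4,-8.4,0,0],
)

```text
clock: 9.12
eef_pos: [0.614, 0.1527, 0.2002]
orientation: [-180.0, 0.1, 29.7]
ft_force: [-0.1, -0.1, -0.2]
grip_width: -0.0
grasp_force: 0.0
```

```bash
cat >> h.py <<'E'
yaw=np.radians(4.5); Rm=np.array([[np.cos(yaw),-np.sin(yaw)],[np.sin(yaw),np.cos(yaw)]]); O=np.array([.5655,.0383])
def mould(p): return Rm.T@(np.asarray(p)[:2]-O)*1e3
E
python3 - <<'E'
from h import *
s=arm.state(); print(s["eef_pos"],s["orientation"],s["q"],mould(s["eef_pos"]))
for n,b in(("top",(235,165,345,300)),("side",(235,200,395,320))):
    im=arm.camera(n); print(n,blobs(im,(0,150,90),(8,255,255),b))
    im=im[b[1]:b[3],b[0]:b[2]]
    cv2.imwrite(f"pics/{n}3.png",cv2.resize(im,None,fx=4.4,fy=4.4,interpolation=cv2.INTER_CUBIC)[:,:,::-1])
E
```

```text
[0.61401256 0.15266072 0.20016345] [-1.79967485e+02  8.99905518e-02  2.97348544e+01] [ 3.26424540e+00  3.14934176e+01  6.30428528e+01 -1.10392646e-02
  8.55587790e+01  6.35302805e+01] [ 57.3356553  110.20193215]
top []
side [([277, 257, 5, 13, 57], [278.9, 263.5])]
```

View pics/side3.png

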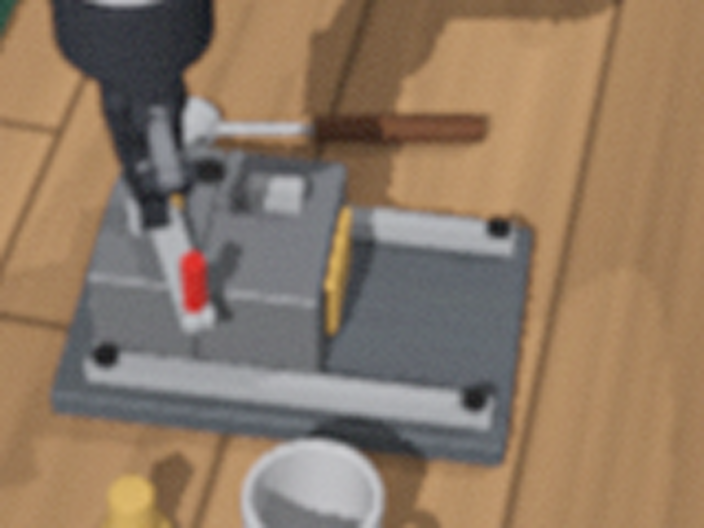

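The halves meet with no gap and the latch is still open (post (195,280)). Lining up behind the post and descending to z of about 0.117.

move_arm(
  hand=[-1,-1,-1,-1,-1,-1],
  linear=[
    [5.5,24.5,0],
    [0,0,20],
    [0,0,35],
    [0,0,28],
    [0,0,0],
    [0,0,0],
  ],
  twist=[0,0,0,0,0,0],
)

```text
clock: 9.98
eef_pos: [0.6318, 0.1339, 0.1199]
orientation: [179.9, -0.1, 29.7]
ft_force: [1.3, -0.3, 0.6]
grip_width: 0.0
grasp_force: 0.0
```

Run:
```python
from h import *
s=arm.state(); print(s["eef_pos"],s["orientation"],mould(s["eef_pos"]))
print(blobs(arm.camera("side"),(0,150,90),(8,255,255),(235,200,395,320)))
```

```text
[0.63182121 0.13386096 0.11989555] [ 1.79940435e+02 -1.12282124e-01  2.97176451e+01] [73.61439107 90.06287694]
[([276, 258, 6, 12, 57], [278.6, 263.5])]
```

move_arm(
  hand=[-1,-1,-1,-1,-1,-1,-1,-1,-1,-1,-1,-1,-1,-1,-1,-1],
  linear=[
    [-5,0,0],
    [-5,0,0],
    [-4,0,0],
    [-3.7,-0.7,0],
    [-3.7,-0.7,0],
    [-3.7,-0.7,0],
    [-3.7,-0.7,0],
    [-3.7,-0.7,0],
    [-3.7,-0.7,0],
    [-3.7,-0.7,0],
    [-3.7,-0.7,0],
    [-3.7,-0.7,0],
    [-3.7,-0.7,0],
    [-3.7,-0.7,0],
    [-3.7,-0.7,0],
    [0,0,0],
  ],
  twist=[0,0,0,-2.5,-2.5,-2.5,-2.5,-2.5,-2.5,-2.5,-2.5,-2.5,-2.5,-2.5,-2.5,0],
)

```text
clock: 12.02
eef_pos: [0.5815, 0.103, 0.1185]
orientation: [180.0, -0.0, 59.7]
ft_force: [0.5, 0.0, 0.7]
grip_width: 0.001
grasp_force: 0.0
```

```bash
cat >> h.py <<'E'
def post():
    im=arm.camera("side"); r=blobs(im,(0,150,90),(8,255,255),(235,200,395,320)); print(r)
    for st,c in r:
        p=mould(plane("side",c,.123)); print("post",p,"theta",np.arctan2(p[1],80-p[0]),np.hypot(p[1],80-p[0]))
    s=arm.state(); m=mould(s["eef_pos"]); print("tcp",s["eef_pos"],m,s["orientation"])
    th=np.radians(94.5-s["orientation"][2]); t=np.array([np.sin(th),np.cos(th)]); r=np.array([np.cos(th),-np.sin(th)])
    d=np.array([80,0])-m; print("pivot in tool",d@t,d@r,"face theta",th)
    return im
E
python3 -c "
from h import *
post()"
```

```text
[([294, 257, 4, 6, 12], [296.1, 259.8])]
post [ 5.10224738 60.39346004] theta 0.6785981443285031 96.2135300424996
tcp [0.58149231 0.10314132 0.11843579] [21.03040521 63.38669199] [-1.79999602e+02  1.75930576e-03  5.97101906e+01]
pivot in tool -18.410230455500148 84.59520817282687 face theta 0.6071967209401781
```

move_arm(
  hand=[-1,-1,-1,-1,-1,-1,-1,-1,-1,-1,-1],
  linear=[
    [-3.7,-0.7,0],
    [-3.7,-0.7,0],
    [-3.7,-0.7,0],
    [-3.7,-0.7,0],
    [-3.7,-0.7,0],
    [-3.7,-0.7,0],
    [-3.7,-0.7,0],
    [-3.7,-0.7,0],
    [-3.7,-0.7,0],
    [-3.7,-0.7,0],
    [0,0,0],
  ],
  twist=[-2.5,-2.5,-2.5,-2.5,-2.5,-2.5,-2.5,-2.5,-2.5,-2.5,0],
)

```text
clock: 13.45
eef_pos: [0.5631, 0.0707, 0.1184]
orientation: [-180.0, 0.0, 84.7]
ft_force: [-0.5, -0.0, 0.0]
grip_width: -0.0
grasp_force: 0.0
```

```bash
python3 -c "
from h import *
im=post()[200:320,235:395]
cv2.imwrite('pics/side4.png',cv2.resize(im,None,fx=4.4,fy=4.4,interpolation=cv2.INTER_CUBIC)[:,:,::-1])"
```

```text
[]
tcp [0.56307322 0.07078291 0.1183129 ] [ 0.12927831 32.57318316] [-1.79990482e+02  2.21026011e-03  8.46836254e+01]
pivot in tool -18.479037927887 84.25478978348535 face theta 0.17132805764611805
```

View pics/side4.png

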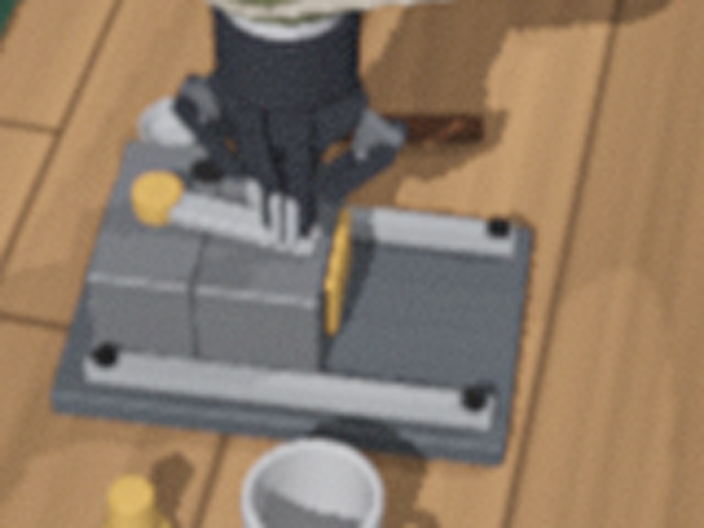

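The bar now lies nearly across, with the fingers behind the post (about (285,225)). Finishing slowly while watching the force.

move_arm(
  hand=[-1,-1,-1,-1,-1,-1],
  linear=[
    [-2.5,-0.5,0],
    [-2.5,-0.5,0],
    [-2.5,-0.5,0],
    [-2.5,-0.5,0],
    [-1,0,0],
    [0,0,0],
  ],
  twist=[-2.5,-2.5,-2.5,-2.3,0,0],
)

```text
clock: 14.25
eef_pos: [0.5609, 0.0599, 0.1182]
orientation: [-180.0, -0.0, 94.5]
ft_force: [-0.8, 0.6, -0.9]
grip_width: 0.003
grasp_force: 0.4
```

move_arm(
  hand=[-1,-1],
  linear=[
    [-1,0,0],
    [-0.5,0,0],
  ],
  twist=[0,0],
)

```text
clock: 14.5
eef_pos: [0.561, 0.0583, 0.1183]
orientation: [-180.0, -0.0, 94.6]
ft_force: [-0.3, 0.5, 0.1]
grip_width: 0.002
grasp_force: 0.5
```

move_arm(
  hand=[-1,-1],
  linear=[
    [-0.8,0,0],
    [-0.7,0,0],
  ],
  twist=[0,0],
)

```text
clock: 14.75
eef_pos: [0.5612, 0.0568, 0.1183]
orientation: [180.0, -0.0, 94.6]
ft_force: [-1.4, 0.0, -0.2]
grip_width: 0.001
grasp_force: 0.5
```

move_arm(
  hand=[-1,-1],
  linear=[
    [-0.7,0,0],
    [-0.5,0,0],
  ],
  twist=[0,0],
)

```text
clock: 15.0
eef_pos: [0.5611, 0.0565, 0.1183]
orientation: [180.0, -0.1, 94.6]
ft_force: [-1.4, 8.6, 0.6]
grip_width: -0.003
grasp_force: 4.0
```

move_arm(
  hand=[-1,-1],
  linear=[
    [-0.5,0,0],
    [-0.5,0,0],
  ],
  twist=[0,0],
)

```text
clock: 15.25
eef_pos: [0.5611, 0.0564, 0.1183]
orientation: [180.0, -0.2, 94.6]
ft_force: [-0.4, 12.1, 1.5]
grip_width: -0.001
grasp_force: 6.2
```

Stalled at the stop (12 N, TCP about 18 mm from the mould centreline, as expected). Holding, then backing away and up.

move_arm(
  hand=[-1,-1,-1,-1,-1,-1,-1,-1,-1,-1,-1,-1],
  linear=[
    [0,0,0],
    [0,0,0],
    [4,0,0],
    [12,0,0],
    [14,0,0],
    [0,0,-30],
    [0,0,-50],
    [0,0,-50],
    [0,50,0],
    [0,50,0],
    [0,0,0],
    [0,0,0],
  ],
  twist=[0,0,0,0,0,0,0,0,0,0,0,0],
)

```text
clock: 16.75
eef_pos: [0.6581, 0.0931, 0.2481]
orientation: [-180.0, -0.0, 94.6]
ft_force: [-1.1, -0.2, 0.6]
grip_width: 0.005
grasp_force: 0.0
```

```bash
python3 -c "
from h import *
im=post()[200:320,235:395]
cv2.imwrite('pics/side5.png',cv2.resize(im,None,fx=4.4,fy=4.4,interpolation=cv2.INTER_CUBIC)[:,:,::-1])"
```

```text
[([302, 235, 5, 14, 55], [304.3, 241.6])]
post [-4.77325303 -1.13948515] theta -0.013440755027491426 84.7809109143177
tcp [0.65785809 0.09301015 0.24862088] [96.36589215 47.29516101] [-1.79990822e+02  2.63296000e-03  9.45960781e+01]
pivot in tool -47.26765089819323 -16.44517738930789 face theta -0.0016768795598257633
```

View pics/side5.png

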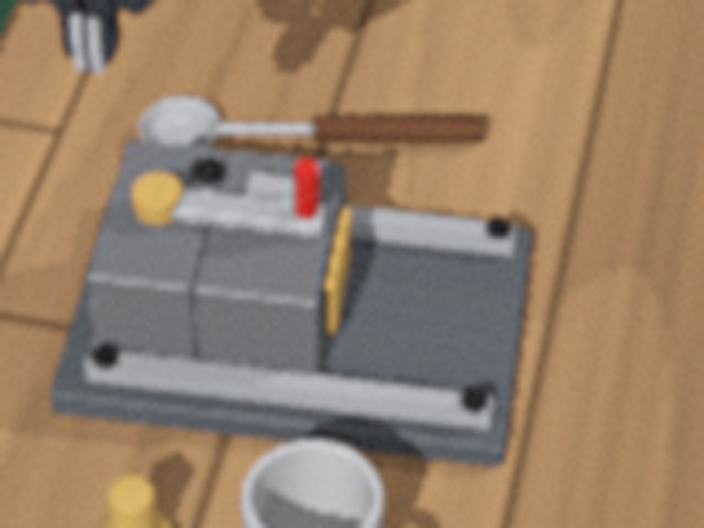

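The bar lies against the lug across both halves (post (305,187), theta about 0), the seam is shut, and the robot is clear.

```bash
python3 -c "
from plant import arm
print(arm.close_job())"
```

```text
the job is handed in; nothing more can be done
None
```

I pushed the sliding half home and swung the latch bar to its stop across both halves. The highest force I read was about 17 N, the robot was clear when I handed the job in at about 17 s, and no verdict came back.

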